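# Index the jar carousel to the filling pointer

## Robot

A 6-joint arm with a two-finger parallel gripper is mounted at the origin on the work surface. World frame = base frame: x ahead of the robot, y to its left, z up, the work surface at z = 0. Lengths are in m, angles in rad, forces in N, time in s.
With the tool pointing down it reaches from about 0.25 to 0.775 m from the base axis. Payload 4 kg.
Tool frame: the origin (TCP) lies between the finger pads; the fingertips stand 14 mm ahead of it and the grasp point (between the pads) lies 5 mm behind it (robot.nose_length is the distance from the TCP to the fingertips, in m); z points along the fingers, y is the direction in which the jaws open and shut (so a half turn about z gives the same grasp; the last joint's range is limited). The gripper opens to 94 mm and grips with 3 to 60 N. Pads are 16 mm wide; open, the fingers measure 119 mm over their backs; the gripper's body (75 mm by 177 mm) begins 78 mm behind the grasp point.
Start: joints at [1.221, 0.087, 1.371, -0, 1.684, -0.103], TCP at [0.134, 0.533, 0.22] pointing down, gripper open.
Joint ranges: [-3.1, 3.1], [-0.76, 2.03], [0.27, 2.55], [-1.08, 4.22], [0.17, 2.65], [-2.57, 2.57]. Speed limits (rad/s): [2.79, 2.79, 3.14, 3.14, 3.14, 3.14].

## Interface

Orientations are given as [roll, pitch, yaw] about the fixed x, y, z axes, in that order (R = Rz(yaw) Ry(pitch) Rx(roll)).
In Python, from bench import robot, eyes, finder gives the robot as it stands.
- The arm moves only by the tool play_rows, never from a script. Its argument "rows" is a list of rows, each an object with "linear": the shift along the tool's x, y, z in cm, a list of three; "spin": the turn about the tool's z in degrees. A call has 1 to 12 rows; each row shifts and turns the commanded pose from where the row before left it, along the tool's axes as they then stand; what a row does not reach is not made up. A row lasts 1/12 s, in which the tool goes at most 41.7 mm and 7.16 degrees, less where a joint would pass 70% of its speed; a pose out of reach is approached as far as the arm can. A call with a gripper value outside its range is refused whole. "claw" is the finger opening in cm, from 0 to 9.4, set as the call begins (left out, the last holds). The fingers move at their own pace and stop on an object; the grip force is fixed at half the most. Time passes only in rows, so rows that do not move let the fingers close. It gives the time, the measured TCP pose, the force and the opening at its end, in the units of the state.
- robot.get_obs(): the state, without advancing time (a new reading comes with each control period).
- eyes.snapshot(name): name is "scene" or "top"; returns a dict with "frame" (384x512x3 uint8, red, green, blue), "fx", "fy", "cx", "cy" (pixels), "rvec" (rotation vector, rad) and "tvec" (3), from world to camera coordinates, as OpenCV has them. Camera axes: x right, y down, z forward; pixel columns grow to the right and rows downward; lengths in m; the calibration is good to about 2 mm. A picture is of the moment at which its call begins. There is no depth.
- robot.close_job(): hands the job in, once; it reports no verdict.
Trained networks look in a picture, given as the dict that the camera call returned (one of the last four; its "shot" number tells which), for a name from the list of things; names that differ only in an ending like _2 or _b are one class to them, and where a whole thing is asked for, a point or a joint stands for the part that bears it (a point fixed in the world has none). Each returns a list of dicts, best first, with "conf" (0 to 1); they miss things now and then, are a little off and sometimes report something else, mostly with a low value. They report only what shows in the picture. A call takes as long as a camera call.
- finder.silhouettes(picture, name): "pixels" (384x512 bool, what is visible of it) and "box" ([centre column, centre row, width, height] in pixels, round what is visible of it).
The state is a dict: "time": time; "joint_positions": joint angles; "qvel": joint speeds; "joint_torque": joint torques, N m; "tool_pos": TCP position; "ee_rot": TCP orientation; "wrist_force": force on the tool from outside, world axes, zero at the start; "wrist_torque": the same for the moment, N m; "width": finger opening in m.
Only numpy, scipy, OpenCV 4.12 (cv2) and the standard library are available. Lean on these libraries where they do the work, as an engineer would, in place of code of your own. Each camera call takes 0.05 s, during which the arm holds its last target. There are 200 camera calls.

## Task

On the glaze-weighing table, turn the indexed jar carousel so that its tall open jar, the one to be filled next, stands at the steel pointer on the carousel's base. Let it click home in that place and leave it there at rest.

Things in the scene. Friction and masses are not known exactly. Their poses are not given: they have to be found in the camera images.
- carousel (a joint): Angle of the carousel's disc (pale wood, 270 mm across, top 55 mm above the table, five jars and a peg on it), rad, counter-clockwise from above positive, no stops. 0: tall jar opposite the pointer; +3.14 or -3.14: at the pointer. Starts within -2.3..2.3. Detents every 60 degrees (0, 1.05, 2.09, 3.14) pull in from 30 degrees either side. Turning takes up to about 4 N at the peg.
- turn_peg (a point): Grip point of the carousel's upright peg: round dark-wood rod, 20 mm thick, fixed to the disc 115 mm from its axis, diametrically opposite the tall jar. It stands from the disc to 150 mm above the table; this point is on it, 130 mm above the table. Gripped and led round its arc, it turns in the fingers. 55 mm clear all round, but jars (capped, tops at 126 mm) stand next to it on the disc.
- tall_jar (a point): Centre, half-way up, of the carousel's tall open jar: clear glass, steel rim, no cap, 56 mm across, 105 mm high, rim 161 mm above the table, fixed to the disc, centred 75 mm from its axis. The axis lies on the line from jar to peg, between them. The other four jars on the disc are short with white caps. A like tall jar stands loose on the table, off the carousel.
- pointer_tip (a point): Tip of the steel pointer: a small cone, 30 mm long, on a 68 mm high narrow upright beside the disc, on the carousel's fixed grey base, on the side away from the robot. 140 mm from the disc's axis, 64 mm above the table, pointing at the axis. The tall jar is in place when it lies between axis and tip, on their line, 65 mm from the tip in plan.

How it is judged:
At the end, for the whole second after the job is handed in: The tall open jar of the carousel stands at the pointer, within 10 degrees (about 13 mm) of the line from the axis to the pointer tip, and the disc is at rest (horizontal distance between tall_jar and pointer_tip below 0.068 m and velocity of joint carousel between -0.05 and 0.05 rad/s); the robot touches nothing.
It also fails if it takes over 48 s, if anything falls off the work surface, if the arm or the gripper's body presses on something with over 40 N, if the wrist force passes 120 N, or if a joint passes its speed limit or range.

## Working session

There is one attempt and no reset: what is moved stays moved. The work goes in short steps, Python scripts to look and compute and a tool call to move; the robot and the scene stay as the last step left them, time stands still between calls to the robot, and variables do not carry over. Pictures are saved under pics/ and viewed, about 8 in all and at most 12, crops included, and the job is handed in when it is done.

Besides the shell and the picture viewer there is one more tool, called as name([rows], argument=value, ...), one row to a line, values as JSON. play_rows: Moves the arm, as the interface text tells. Its arguments: {"type":"object","properties":{"rows":{"type":"array"},"claw":{"type":"number"}},"required":["rows"]}

```bash
mkdir -p pics; ls
python3 - <<'E'
from bench import robot, eyes, finder
import cv2,numpy as np
o=robot.get_obs();print(o['time'],o['tool_pos'],o['ee_rot'],o['width'])
ims=[]
for n in("scene","top"):
    p=eyes.snapshot(n);cv2.imwrite(f'pics/{n}0.png',p['frame'][:,:,::-1])
    print(n,p['fx'],p['fy'],p['cx'],p['cy'],p['rvec'],p['tvec'])
    for k in("carousel","turn_peg","tall_jar"):
        for r in finder.silhouettes(p,k)[:3]:print(k,round(r['conf'],2),r['box'],r['pixels'].sum())
E
```

```text
pics
0.0 [0.13419678 0.53285032 0.21829262] [-3.13939194e+00 -2.25064218e-04  2.89482478e+00] 0.09359197740008529
scene 393.19683949849735 393.19683949849735 253.4729895019412 190.93950840818098 [ 1.65172987  1.59581594 -0.83440172] [-0.06378175 -0.26109149  1.21253785]
carousel 0.76 [175.8, 194.2, 154.5, 135.7] 14537
turn_peg 0.59 [178.5, 194.5, 155.7, 135.0] 14571
tall_jar 0.65 [177.2, 194.4, 149.8, 136.2] 14497
top 445.31488872263895 445.31488872263895 251.77263002656215 192.8672111993223 [ 2.10764286 -2.13964989  0.17041496] [0.03704587 0.60386224 0.66609611]
carousel 0.95 [326.6, 210.4, 172.1, 169.8] 22154
turn_peg 0.68 [329.6, 208.1, 170.8, 168.2] 22243
tall_jar 0.6 [330.6, 209.8, 162.3, 167.2] 21964
```

View pics/scene0.png

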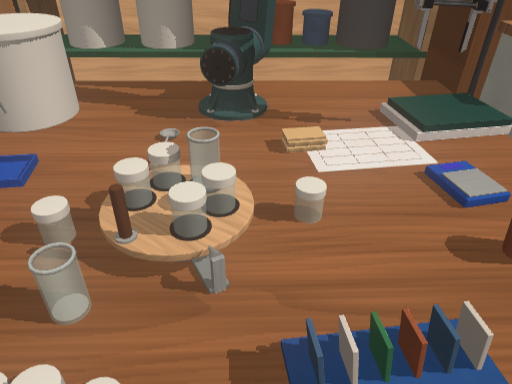

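View pics/top0.png

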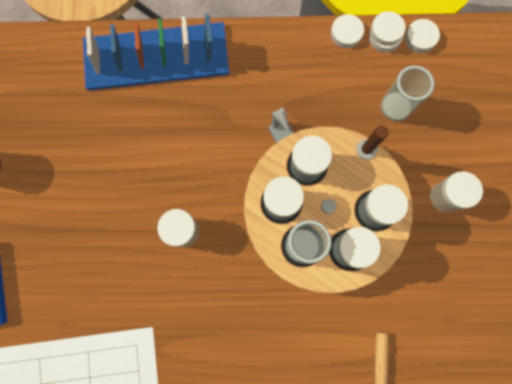

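Scene picture: carousel centre is at about (178,205), peg at (120,187–238) and pointer at (212,270). Top picture: axis about (329,206), peg top (380,132) and base (367,150), tall jar rim (308,242), pointer (281,125).

```bash
cat > h.py <<'E'
import numpy as np,cv2
from bench import robot,eyes,finder
def onz(p,uv,z):
    R=cv2.Rodrigues(np.array(p['rvec'],float))[0];t=np.array(p['tvec'],float)
    d=R.T@np.array([(uv[0]-p['cx'])/p['fx'],(uv[1]-p['cy'])/p['fy'],1]);c=-R.T@t
    return (c+d*(z-c[2])/d[2])[:2]
def proj(p,P):
    K=np.array([[p['fx'],0,p['cx']],[0,p['fy'],p['cy']],[0,0,1]])
    return cv2.projectPoints(np.array(P,float).reshape(-1,3),np.array(p['rvec'],float),np.array(p['tvec'],float),K,None)[0][:,0]
E
python3 - <<'E'
from h import *
p=eyes.snapshot("top")
a=onz(p,(328.5,206),.062)
for n,uv,z in[("hub",(329,206),.06),("pegtop",(380,132),.15),("pegbase",(367,152),.055),("jar",(308,242),.161),("L",(244.5,209),.055),("R",(412,209),.055),("T",(328,127),.055),("B",(328,291),.055),("ptr",(291,134),.064)]:print(n,onz(p,uv,z).round(4))
# disc rim fit
E
python3 - <<'E'
import cv2
a=cv2.imread('pics/top0.png')[100:310,230:430]
cv2.imwrite('pics/c1.png',cv2.resize(a,None,fx=2.8,fy=2.8,interpolation=cv2.INTER_CUBIC))
E
```

```text
hub [ 0.58   -0.0944]
pegtop [ 0.6721 -0.1568]
pegbase [ 0.6686 -0.1608]
jar [ 0.5172 -0.0479]
L [0.578  0.0399]
R [ 0.5737 -0.2267]
T [ 0.7122 -0.0993]
B [ 0.448  -0.0878]
ptr [ 0.6985 -0.0373]
```

View pics/c1.png

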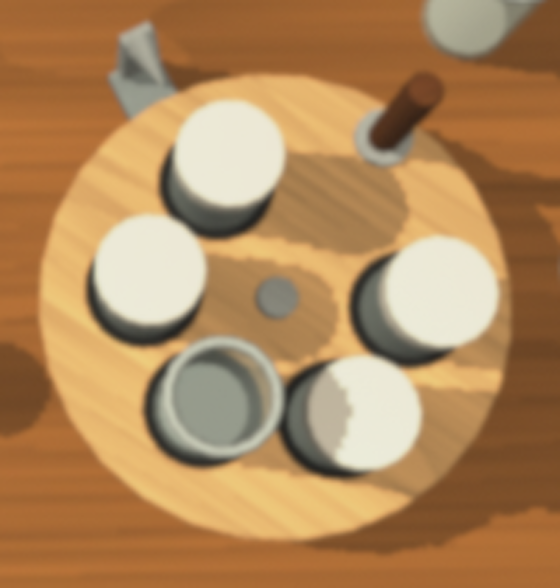

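The crop shows peg top at (426,88) → full-frame (382,131), hub (277,298) → (329,206.5), rim centre (222,397). The peg lies at about -35° and the pointer at about +25°, so the disc is at about -60° (a detent). It needs -120°, clockwise past the right-hand side.

play_rows([
  {"linear": [-2.8,-2.2,0],"spin": 0},
  {"linear": [-2.8,-2.2,0],"spin": 0},
  {"linear": [-2.8,-2.2,0],"spin": 0},
  {"linear": [-2.8,-2.2,0],"spin": 0},
  {"linear": [-2.8,-2.2,0],"spin": 0},
  {"linear": [-2.8,-2.2,0],"spin": 0},
  {"linear": [-2.8,-2.2,0],"spin": 0},
  {"linear": [-2.8,-2.2,0],"spin": 0},
  {"linear": [-2.8,-2.2,0],"spin": 0},
  {"linear": [-2.8,-2.2,0],"spin": 0},
  {"linear": [-2.8,-2.2,0],"spin": 0},
  {"linear": [-2.8,-2.2,0],"spin": 0},
], claw=5.5)

```text
time: 1.45
tool_pos: [0.3965, 0.1937, 0.2198]
ee_rot: [3.141, 0.001, 2.895]
wrist_force: [0.4, 0.6, 0.1]
width: 0.0552
```

play_rows([
  {"linear": [-2.8,-2.2,0],"spin": 0},
  {"linear": [-2.8,-2.2,0],"spin": 0},
  {"linear": [-2.8,-2.2,0],"spin": 0},
  {"linear": [-2.8,-2.2,0],"spin": 0},
  {"linear": [-2.8,-2.2,0],"spin": 0},
  {"linear": [-2.8,-2.2,0],"spin": 0},
  {"linear": [-2.8,-2.2,0],"spin": 0},
  {"linear": [-2.8,-2.2,0],"spin": 0},
  {"linear": [-2.8,-2.2,0],"spin": 0},
  {"linear": [-2.8,-2.2,0],"spin": 0},
  {"linear": [-2.8,-2.2,0],"spin": 0},
  {"linear": [0,0,0],"spin": 0},
])

```text
time: 2.45
tool_pos: [0.6374, -0.1202, 0.2165]
ee_rot: [-3.139, -0.001, 2.889]
wrist_force: [-0.7, -0.4, -0.6]
width: 0.055
```

play_rows([
  {"linear": [-2.2,-1.5,0],"spin": 0},
  {"linear": [-2.2,-1.5,0],"spin": 0},
  {"linear": [0,0,0],"spin": 0},
  {"linear": [0,0,0],"spin": 0},
])

```text
time: 2.78
tool_pos: [0.6706, -0.1549, 0.2182]
ee_rot: [3.141, -0.002, 2.894]
wrist_force: [-0.8, 0.0, 0.0]
width: 0.0553
```

Run:
```python
from h import *
o=robot.get_obs();print(o['time'],o['tool_pos'],o['ee_rot'])
t=o['tool_pos']
for n,(x,y,s) in {"scene":(60,90,3),"top":(230,60,2.8)}.items():
    p=eyes.snapshot(n);f=p['frame'][:,:,::-1].copy()
    c=np.array([.58,-.0937])
    P=[[t[0],t[1],.13],[t[0],t[1],.15],[.6736,-.1605,.15],[.6736,-.1605,.055],[*c,.055],[c[0]+.14*np.cos(.428),c[1]+.14*np.sin(.428),.064]]
    q=proj(p,P);print(q.round(1).tolist())
    g=cv2.resize(f[y:y+200,x:x+230],None,fx=s,fy=s,interpolation=cv2.INTER_CUBIC)
    for i,(u,v) in enumerate(q):
        cv2.circle(g,(int((u-x+.5)*s),int((v-y+.5)*s)),3,[(0,0,255),(0,0,255),(255,0,0),(255,0,0),(0,255,0),(255,0,255)][i],-1)
    cv2.imwrite(f'pics/{n}2.png',g)
```

```text
2.7833 [ 0.67055222 -0.15488777  0.21819787] [ 3.14101910e+00 -2.09579803e-03  2.89374288e+00]
[[124.6, 197.0], [122.3, 185.6], [117.8, 186.8], [128.8, 237.2], [178.5, 201.9], [207.0, 246.0]]
[[375.1, 137.2], [378.7, 133.1], [382.5, 130.9], [366.6, 149.0], [328.1, 206.4], [289.8, 128.8]]
```

View pics/scene2.png

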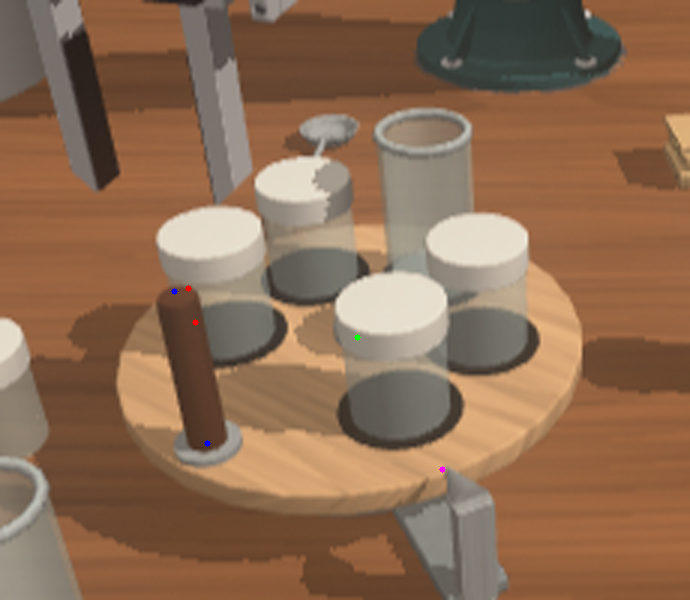

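View pics/top2.png

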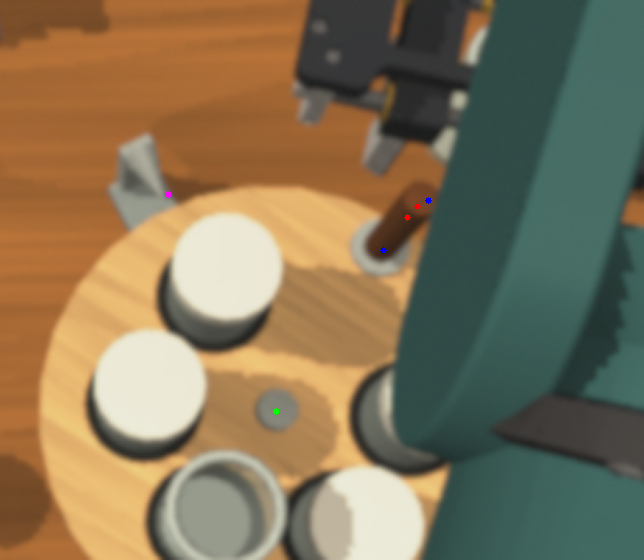

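Scene picture: the peg top at crop (180,293) lies within 3 mm of the TCP line, and the pointer tip matches the 24.5° mark. Now descend and grip.

play_rows([
  {"linear": [-0.2,-0.3,1.0],"spin": 0},
  {"linear": [0,0,1.5],"spin": 0},
  {"linear": [0,0,1.5],"spin": 0},
  {"linear": [0,0,1.5],"spin": 0},
  {"linear": [0,0,1.5],"spin": 0},
  {"linear": [0,0,1.2],"spin": 0},
  {"linear": [0,0,0],"spin": 0},
  {"linear": [0,0,0],"spin": 0},
])

```text
time: 3.55
tool_pos: [0.6711, -0.1572, 0.1367]
ee_rot: [3.141, -0.002, 2.895]
wrist_force: [0.1, 0.1, 0.2]
width: 0.0551
```

play_rows([
  {"linear": [0,0,0],"spin": 0},
  {"linear": [0,0,0],"spin": 0},
  {"linear": [0,0,0],"spin": 0},
  {"linear": [0,0,0],"spin": 0},
  {"linear": [0,0,0],"spin": 0},
  {"linear": [0,0,0],"spin": 0},
  {"linear": [0,0,0],"spin": 0},
  {"linear": [0,0,0],"spin": 0},
], claw=1.0)

```text
time: 4.22
tool_pos: [0.672, -0.1579, 0.1379]
ee_rot: [3.141, 0.001, 2.895]
wrist_force: [1.0, 0.9, 2.2]
width: 0.0192
```

Run:
```python
import numpy as np
a=np.radians(-35.3-np.arange(0,121,5));P=.115*np.c_[np.cos(a),np.sin(a)]
y=2.895;T=np.array([[np.cos(y),np.sin(y)],[np.sin(y),-np.cos(y)]])
q=(P@T.T*100);q=(q-q[0]).round(2);print(np.diff(q,axis=0).round(2).tolist(),q[-1])
```

```text
[[0.4, -0.92], [0.48, -0.88], [0.56, -0.83], [0.63, -0.79], [0.69, -0.72], [0.75, -0.67], [0.81, -0.59], [0.86, -0.52], [0.9, -0.45], [0.93, -0.36], [0.97, -0.28], [0.98, -0.2], [1.0, -0.11], [1.0, -0.02], [1.0, 0.06], [0.99, 0.15], [0.98, 0.24], [0.95, 0.32], [0.92, 0.4], [0.88, 0.48], [0.83, 0.56], [0.78, 0.63], [0.73, 0.69], [0.66, 0.75]] [19.68 -3.06]
```

play_rows([
  {"linear": [0.4,-0.92,0],"spin": 0},
  {"linear": [0.48,-0.88,0],"spin": 0},
  {"linear": [0.56,-0.83,0],"spin": 0},
  {"linear": [0.63,-0.79,0],"spin": 0},
  {"linear": [0,0,0],"spin": 0},
])

```text
time: 4.63
tool_pos: [0.643, -0.1862, 0.1377]
ee_rot: [3.141, 0.001, 2.894]
wrist_force: [1.9, 2.2, 0.4]
width: 0.0193
```

play_rows([
  {"linear": [0.69,-0.72,0],"spin": 0},
  {"linear": [0.75,-0.67,0],"spin": 0},
  {"linear": [0.81,-0.59,0],"spin": 0},
  {"linear": [0.86,-0.52,0],"spin": 0},
  {"linear": [0.9,-0.45,0],"spin": 0},
  {"linear": [0.93,-0.36,0],"spin": 0},
  {"linear": [0.97,-0.28,0],"spin": 0},
  {"linear": [0.98,-0.2,0],"spin": 0},
  {"linear": [0,0,0],"spin": 0},
])

```text
time: 5.38
tool_pos: [0.5642, -0.2061, 0.1375]
ee_rot: [-3.141, -0.003, 2.894]
wrist_force: [-0.9, 1.4, 2.0]
width: 0.0162
```

play_rows([
  {"linear": [1.0,-0.11,0],"spin": 0},
  {"linear": [1.0,-0.02,0],"spin": 0},
  {"linear": [1.0,0.06,0],"spin": 0},
  {"linear": [0.99,0.15,0],"spin": 0},
  {"linear": [0.98,0.24,0],"spin": 0},
  {"linear": [0.95,0.32,0],"spin": 0},
  {"linear": [0,0,0],"spin": 0},
])

```text
time: 5.97
tool_pos: [0.51, -0.1844, 0.1375]
ee_rot: [3.142, -0.001, 2.895]
wrist_force: [-0.1, 0.6, -0.3]
width: 0.0101
```

The opening fell to 10 mm, so the peg has slipped out of the pads. I'll take another look.

Run:
```python
from h import *
p=eyes.snapshot("scene");f=p['frame'][60:290,60:310,::-1]
cv2.imwrite('pics/s3.png',cv2.resize(f,None,fx=2.6,fy=2.6,interpolation=cv2.INTER_CUBIC))
for k in range(-36,-181,-12):
    a=np.radians(k);print(k,[((q-60+.5)*2.6).round().tolist() for q in proj(p,[[.58+.115*np.cos(a),-.0937+.115*np.sin(a),z] for z in(.055,.15)])])
```

```text
-36 [[179.0, 462.0], [150.0, 330.0]]
-48 [[155.0, 445.0], [125.0, 315.0]]
-60 [[140.0, 425.0], [110.0, 297.0]]
-72 [[134.0, 405.0], [103.0, 278.0]]
-84 [[135.0, 383.0], [106.0, 259.0]]
-96 [[144.0, 362.0], [116.0, 240.0]]
-108 [[160.0, 343.0], [134.0, 223.0]]
-120 [[181.0, 326.0], [157.0, 208.0]]
-132 [[206.0, 311.0], [185.0, 195.0]]
-144 [[234.0, 300.0], [215.0, 185.0]]
-156 [[264.0, 291.0], [248.0, 177.0]]
-168 [[295.0, 286.0], [282.0, 173.0]]
-180 [[327.0, 284.0], [316.0, 171.0]]
```

View pics/s3.png

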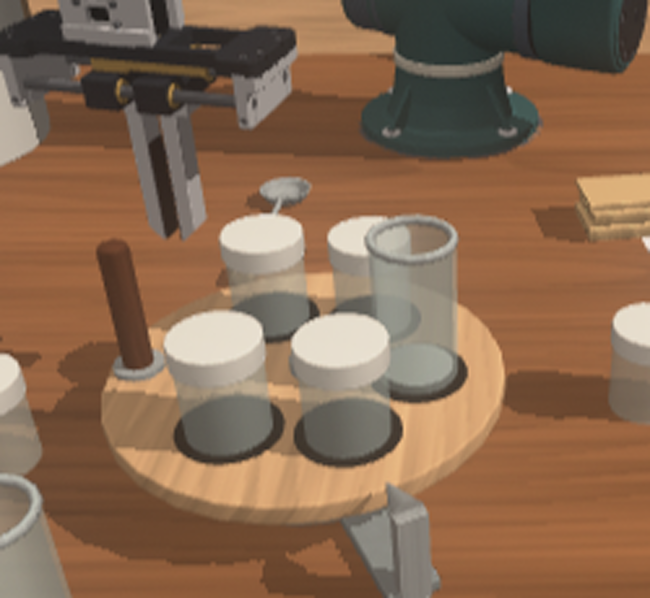

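The peg now stands at crop (115,243), i.e. -95°: exactly one detent done, 60° left. I'll lift and regrip with the jaws along the tangent, turning the tool with the disc this time so the pads push the peg.

play_rows([
  {"linear": [0,0,-1],"spin": 0},
  {"linear": [0,0,-2],"spin": 0},
  {"linear": [0,0,-2],"spin": 0},
  {"linear": [0,0,-1],"spin": 0},
  {"linear": [-2.1,-0.3,0],"spin": 0},
  {"linear": [-2.1,-0.3,0],"spin": 0},
  {"linear": [-2.1,-0.3,0],"spin": 0},
], claw=5.5)

```text
time: 6.6
tool_pos: [0.5716, -0.2099, 0.1986]
ee_rot: [-3.141, 0.002, 2.895]
wrist_force: [0.5, -0.8, -0.2]
width: 0.0527
```

play_rows([
  {"linear": [0,0,0],"spin": 6.8},
  {"linear": [0,0,0],"spin": 6.8},
  {"linear": [0,0,0],"spin": 6.8},
  {"linear": [0,0,0],"spin": 6.8},
  {"linear": [0,0,0],"spin": 6.8},
  {"linear": [0,0,0],"spin": 6.8},
  {"linear": [0,0,0],"spin": 6.8},
  {"linear": [0,0,0],"spin": 6.8},
  {"linear": [0,0,0],"spin": 6.8},
  {"linear": [0,0,0],"spin": 6.8},
  {"linear": [0,0,0],"spin": 6.8},
  {"linear": [0,0,0],"spin": 6.8},
])

```text
time: 7.6
tool_pos: [0.5708, -0.2096, 0.1976]
ee_rot: [3.141, 0.0, 1.465]
wrist_force: [-0.2, 0.2, 0.4]
width: 0.0548
```

play_rows([
  {"linear": [0,0,0],"spin": 0},
  {"linear": [0,0,0],"spin": 0},
])

```text
time: 7.77
tool_pos: [0.5707, -0.2095, 0.1976]
ee_rot: [3.141, 0.0, 1.474]
wrist_force: [-0.0, 0.9, 0.4]
width: 0.0548
```

Run:
```python
from h import *
o=robot.get_obs();t=np.array(o['tool_pos']);y=o['ee_rot'][2];print(t,o['ee_rot'],o['joint_positions'])
d=np.array([.569,-.2082])-t[:2];print(d@[np.cos(y),np.sin(y)],d@[np.sin(y),-np.cos(y)])
p=eyes.snapshot("scene");f=p['frame'][60:290,60:310,::-1]
g=cv2.resize(f,None,fx=2.6,fy=2.6,interpolation=cv2.INTER_CUBIC)
for q in proj(p,[[.569,-.2082,.055],[.569,-.2082,.15],[*t[:2],t[2]-.014]]):cv2.circle(g,tuple(int(v) for v in (q-59.5)*2.6),3,(255,0,0),-1)
cv2.imwrite('pics/s4.png',g)
```

```text
[ 0.57065407 -0.20952469  0.19756342] [3.14134111e+00 7.81431778e-05 1.47365815e+00] [-4.45133539e-01  2.21100700e-01  1.26186681e+00  1.23688455e-05
  1.65836203e+00 -3.47994288e-01]
0.001158023633508503 -0.00177474566401231
```

View pics/s4.png

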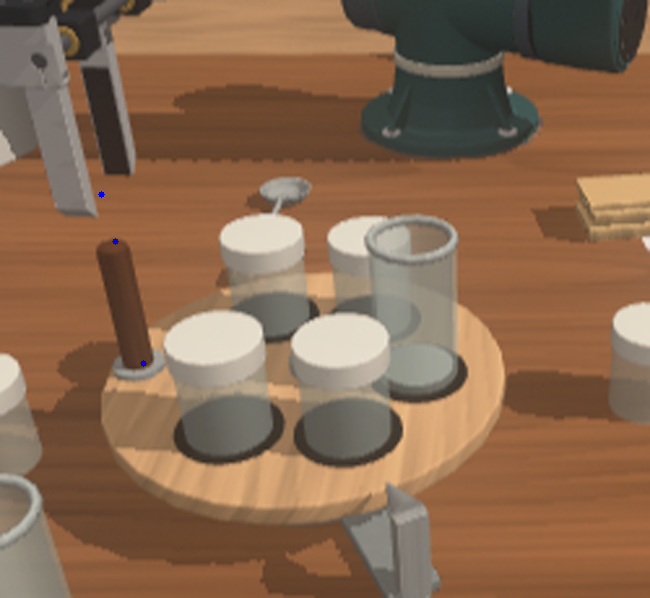

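The peg at crop (113,245) is within about 2 mm of the prediction and sits under the open fingers.

play_rows([
  {"linear": [0,-0.1,1.0],"spin": 0},
  {"linear": [0,0,1.5],"spin": 0},
  {"linear": [0,0,1.5],"spin": 0},
  {"linear": [0,0,1.5],"spin": 0},
  {"linear": [0,0,1.0],"spin": 0},
  {"linear": [0,0,0],"spin": 0},
])

```text
time: 8.32
tool_pos: [0.5676, -0.2084, 0.1287]
ee_rot: [-3.136, -0.002, 1.471]
wrist_force: [0.1, -0.4, -0.5]
width: 0.0549
```

play_rows([
  {"linear": [0,0,0],"spin": 0},
  {"linear": [0,0,0],"spin": 0},
  {"linear": [0,0,0],"spin": 0},
  {"linear": [0,0,0],"spin": 0},
  {"linear": [0,0,0],"spin": 0},
  {"linear": [0,0,0],"spin": 0},
  {"linear": [0,0,0],"spin": 0},
  {"linear": [0,0,0],"spin": 0},
], claw=1.0)

```text
time: 8.98
tool_pos: [0.5698, -0.2096, 0.1334]
ee_rot: [3.14, 0.001, 1.471]
wrist_force: [0.3, -1.3, 2.9]
width: 0.0194
```

play_rows([
  {"linear": [0.04,-1.0,0],"spin": 5},
  {"linear": [0.04,-1.0,0],"spin": 5},
  {"linear": [0.04,-1.0,0],"spin": 5},
  {"linear": [0,0,0],"spin": 0},
])

```text
time: 9.32
tool_pos: [0.5396, -0.2027, 0.1334]
ee_rot: [3.14, 0.001, 1.207]
wrist_force: [1.3, -1.6, 1.9]
width: 0.0196
```

Holding. Nine more steps.

play_rows([
  {"linear": [0.04,-1.0,0],"spin": 5},
  {"linear": [0.04,-1.0,0],"spin": 5},
  {"linear": [0.04,-1.0,0],"spin": 5},
  {"linear": [0.04,-1.0,0],"spin": 5},
  {"linear": [0,0,0],"spin": 0},
])

```text
time: 9.73
tool_pos: [0.5046, -0.1817, 0.1334]
ee_rot: [-3.14, 0.001, 0.86]
wrist_force: [-2.7, -1.5, 3.9]
width: 0.0192
```

play_rows([
  {"linear": [0.04,-1.0,0],"spin": 5},
  {"linear": [0.04,-1.0,0],"spin": 5},
  {"linear": [0.04,-1.0,0],"spin": 5},
  {"linear": [0.04,-1.0,0],"spin": 5},
  {"linear": [0.04,-1.0,0],"spin": 5},
  {"linear": [0,0,0],"spin": 0},
  {"linear": [0,0,0],"spin": 0},
])

```text
time: 10.32
tool_pos: [0.4755, -0.1431, 0.1334]
ee_rot: [3.14, 0.002, 0.427]
wrist_force: [-4.0, -1.4, 6.9]
width: 0.0194
```

play_rows([
  {"linear": [0,0,0],"spin": 0},
  {"linear": [0,0,0],"spin": 0},
  {"linear": [0,0,0],"spin": 0},
  {"linear": [0,0,0],"spin": 0},
  {"linear": [0,0,0],"spin": 0},
  {"linear": [0,0,0],"spin": 0},
  {"linear": [0,0,-1],"spin": 0},
  {"linear": [0,0,-2],"spin": 0},
  {"linear": [0,0,-2],"spin": 0},
  {"linear": [0,0,-2],"spin": 0},
  {"linear": [0,0,-2],"spin": 0},
  {"linear": [0,0,-1],"spin": 0},
], claw=5.0)

```text
time: 11.32
tool_pos: [0.477, -0.143, 0.2363]
ee_rot: [3.138, -0.004, 0.424]
wrist_force: [0.5, -0.4, 0.5]
width: 0.0501
```

play_rows([
  {"linear": [-2,0,-0.5],"spin": 0},
  {"linear": [-2,0,0],"spin": 0},
  {"linear": [-2,0,0],"spin": 0},
  {"linear": [-2,0,0],"spin": 0},
  {"linear": [0,0,0],"spin": 0},
  {"linear": [0,0,0],"spin": 0},
  {"linear": [0,0,0],"spin": 0},
  {"linear": [0,0,0],"spin": 0},
  {"linear": [0,0,0],"spin": 0},
  {"linear": [0,0,0],"spin": 0},
])

```text
time: 12.15
tool_pos: [0.4035, -0.1751, 0.2372]
ee_rot: [-3.141, 0.0, 0.424]
wrist_force: [-0.3, 1.0, 0.8]
width: 0.0497
```

Run:
```python
from h import *
o=robot.get_obs();print(o['time'],o['tool_pos'],o['wrist_force'],o['width'])
p=eyes.snapshot("scene");f=p['frame'][60:290,60:310,::-1]
g=cv2.resize(f,None,fx=2.6,fy=2.6,interpolation=cv2.INTER_CUBIC)
c=np.array([.58,-.0937]);a=np.radians(24.5);u=np.array([np.cos(a),np.sin(a)])
for q in proj(p,[[*(c-.115*u),.15],[*(c+.075*u),.161],[*(c+.075*u),.055],[*(c+.14*u),.064]]):cv2.circle(g,tuple(int(v) for v in (q-59.5)*2.6),3,(255,0,0),-1)
cv2.imwrite('pics/s5.png',g)
```

```text
12.15 [ 0.40352503 -0.17514544  0.23723111] [-0.31138149  0.96451054  0.80624581] 0.0496603278697365
```

View pics/s5.png

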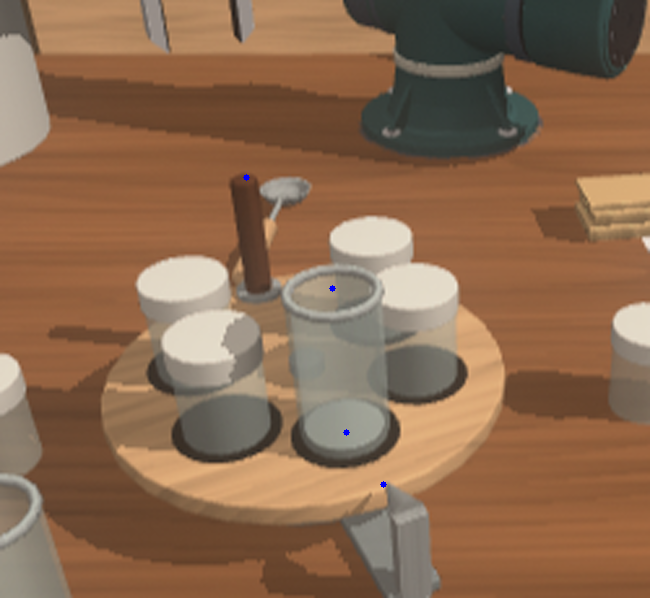

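The tall jar (rim (332,292), foot (346,430)) and peg top (244,180) sit on their predicted marks, in line with the pointer tip (387,486). I'll check it is at rest, then hand in.

Run:
```python
from h import *
a=eyes.snapshot("scene")['frame'].astype(int)
for _ in range(8):b=eyes.snapshot("scene")['frame'].astype(int)
d=np.abs(a-b)[140:290,90:260].max();print(d,abs(a-b).max())
if d<12: print(robot.close_job())
```

```text
2 46
the job is handed in; nothing more can be done
None
```

I turned the carousel 120° clockwise by its peg, so its tall open jar now stands at the pointer. I've handed the job in.

- **Slip on the way:** partway through, the peg slipped out of the fingers. The disc settled one detent along, 60° short. I regripped with the jaws along the direction of turn and turned the tool with the disc. That took it the last 60°.
- **Final position:** the last picture shows the jar and peg within about 2–3 mm of where they should be, in line with the pointer tip. I only compared the marks by eye, so that is a rough figure.
- **At rest:** pictures taken 0.4 s apart showed no change over the carousel area. A small change elsewhere in the frame was not looked into; I took it to be the arm settling.
- **Clear of everything:** the gripper was open and lifted clear, with the wrist force near zero. The robot clock was about 12.6 s at hand-in, and the highest wrist force I read was about 8 N.

No check failed except the finger opening, which is how I noticed the slip.

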